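# Set the iris air damper to the pinned scale mark

### The arm

A 7-joint arm with a two-finger parallel gripper is mounted at the origin on a cart in front of the work surface, level with it; the furniture and walls round the work are solid. World frame = base frame: x ahead of the robot, y to its left, z up, the work surface at z = 0. Lengths are in mm, angles in rad, forces in N, time in s.
With the tool pointing down it reaches from about 425 to 1025 mm from the base axis. Payload 9.4 kg.
Tool frame: the origin (TCP) lies between the finger pads; the fingertips stand 19 mm ahead of it and the grasp point (between the pads) is the TCP; z points along the fingers, y is the direction in which the jaws open and shut (so a half turn about z gives the same grasp; the last joint's range is limited). The gripper opens to 93 mm and grips with 3 to 60 N. Pads are 15 mm wide; open, the fingers measure 128 mm over their backs; the gripper's body (75 mm by 188 mm) begins 65 mm behind the grasp point.
Start: joints at [-1.277, 0.599, -0.003, 1.599, 0.002, 0.943, -0.08], TCP at [262.717, 675.725, 205.718] pointing down, gripper open.
Joint ranges: [-2.57, 2.57], [-0.35, 1.97], [-1.29, 1.29], [0.11, 2.56], [-1.05, 4.19], [0.11, 1.86], [-2.63, 2.63]. Speed limits (rad/s): [2.22, 2.22, 3.01, 3.01, 3.14, 3.14, 3.14].

### API

Orientations are given as a rotation vector (axis times angle).
In Python, from plant import sense, capture, camera_params, hand_in gives the robot as it stands.
- The arm moves only by the tool send_rows, never from a script. Its argument "steps" is a list of rows, each a list of 5 numbers: the shift along the tool's x, y, z in mm, then the turn about the tool's z in degrees, then the opening, from 0 (shut) to 1 (fully open). A call has 1 to 20 rows; each row shifts and turns the commanded pose from where the row before left it, along the tool's axes as they then stand; what a row does not reach is not made up. A row lasts 1/12 s, in which the tool goes at most 41.7 mm and 7.16 degrees, less where a joint would pass 70% of its speed; a pose out of reach is approached as far as the arm can. A call with a gripper value outside its range is refused whole. The fingers move at their own pace and stop on an object; "newtons" is the grip in N (left out, the last holds). Time passes only in rows, so rows that do not move let the fingers close. It gives the time, the measured TCP pose, the force and the opening at its end, in the units of the state.
- sense(): the state, without advancing time (a new reading comes with each control period).
- capture(name): name is "scene" or "top"; returns the picture (400x640x3 uint8, red, green, blue); there is no depth.
- camera_params(name): a dict with "fx", "fy", "cx", "cy" (pixels), "xyz" and "attitude" of the camera in the world. Camera axes: x right, y up, looking along -z (the intrinsics and any distortion apply to the point x, -y, -z); pixel columns grow to the right and rows downward; lengths in mm; the calibration is good to about 2 mm. A picture is of the moment at which its call begins. camera_params takes no time and is no camera call.
- hand_in(): hands the job in, once; it reports no verdict.
The state is a dict: "clock": time; "joint_pos": joint angles; "joint_velocities": joint speeds; "tau": joint torques, N m; "eef_pos": TCP position; "orientation": TCP orientation; "wrist_force": force on the tool from outside, world axes, zero at the start; "torque": the same for the moment, N m; "width": opening from 0.0 (shut) to 1.0 (fully open).
Only numpy, scipy, OpenCV 4.12 (cv2) and the standard library are available. Lean on these libraries where they do the work, as an engineer would, in place of code of your own. Each camera call takes 0.05 s, during which the arm holds its last target. There are 200 camera calls.

### The job

Before the hearth is lit, set its air damper: push the damper's lever round with a fingertip or the outside of the fingers until the ring's pointer points straight at the scale mark that has the tall setting pin. Push gently, do not grip the lever handle between the fingers, then let go; leave the loose things around the damper where they are.

Things in the scene. Friction and masses are not known exactly. Their poses are not given: they have to be found in the camera images.
- damper: air damper fixed on the worktop left of the upright screen: dark flange 184 mm across, 8 mm thick; on it a grey drum 164 mm across, its flat top 30 mm above the worktop. Origin on the ring's axis at worktop height, z up; +x runs from the axis to the middle of the scale, on the side away from the robot (yaw -0.6 to -0.2 rad)
- scale_mid (a point): outer end of the scale's middle line, on the drum's top (30 mm up), 69 mm from the axis. Seven black lines 60 to 69 mm from the axis form the scale, at 0, +-0.30, +-0.50 and +-0.70 rad about the axis (positive counter-clockwise from above). All but the middle one have a hole just outside, 75 mm from the axis
- damper_ring (a joint): ring angle in rad: 0 with the pointer at the middle line, positive counter-clockwise from above, stops at +-1.05; starts within 0.14 of 0. The ring (bright metal, 92 mm across, top 43 mm above the worktop) turns about the vertical axis with its pointer and, exactly opposite, its lever. Friction (1.3 N at the handle) holds it where it is left; no spring, no coasting
- pointer_tip (a point): the tip of the ring's pointer, a flat bright metal point 22 mm wide at its root that stands out of the ring over the scale lines; the tip is 63 mm from the axis and 36 mm above the worktop; its x axis points outward along the pointer, z up
- lever_handle (a point): middle of the upright black round handle at the lever's end, 65 mm above the worktop, 88 mm from the axis, opposite the pointer (roughly towards the robot). The handle is 16 mm thick and stands from 45 to 85 mm above the worktop; the lever arm under it is 14 mm wide, with a 22 mm foot disc, top at 45 mm. x points to the axis, z up
- setting_pin: the setting pin: upright steel pin 9 mm thick with a ball head 17 mm across, standing 45 mm out of one of the six scale holes (which one varies), 75 mm from the axis, fixed; origin at its foot, 30 mm above the worktop. The other five holes carry flat steel plugs 2.5 mm high. Pointer and pin do not meet
- solder_coil: a small coil of solder wire lying flat, 42 mm across, 8 mm high; origin under its centre. Bystander, right of the yellow tin (a fixed box 43 mm high between robot and damper)
- ingot_0: a small bare metal ingot, 22 x 42 x 10 mm; origin under its centre. Bystander, left of the damper
- scriber: a scriber with a blue handle, 130 mm long, 10 mm thick, lying left of the yellow tin; origin under the centre. Bystander
- file_half_round: a half-round file with a wooden handle, 255 mm long, 26 mm high, lying along the left edge; origin under its centre. Bystander

How it is judged (in metres and radians):
On the way:
1. the lever is being pushed by the fingers (contact force between the fingers and damper above 0.3 N), for 0.1 s.
At the end, for the whole second after the job is handed in: the ring is at rest with its pointer at the mark of the setting pin: the pin's foot lies within 5.5 mm of the pointer's centre line (about 0.07 rad of ring angle) (y of setting_pin in the frame of pointer_tip between -0.0055 and 0.0055 m and x of setting_pin in the frame of pointer_tip above 0 m and velocity of joint damper_ring between -0.02 and 0.02 rad/s); the robot touches nothing.
It fails at once if the lever handle is gripped: it stands between the fingers (horizontal distance between the grasp point and lever_handle below 0.009 m and z of the grasp point in the frame of lever_handle below 0.022 m).
It fails at once if the damper or its lever is squeezed or shoved hard (over 18 N) (contact force between the fingers and damper above 18 N).
It fails at once if a loose thing beside the damper is lifted or moved by more than 15 mm (distance of any of solder_coil, ingot_0, scriber, file_half_round from where it was at the start of the episode above 0.015 m).
It also fails if it takes over 35 s, if anything falls off the work surface, if the arm or the gripper's body presses on something with over 40 N, if the wrist force passes 120 N, or if a joint passes its speed limit or range.

## Working session

There is one attempt and no reset: what is moved stays moved. The work goes in short steps, Python scripts to look and compute and a tool call to move; the robot and the scene stay as the last step left them, time stands still between calls to the robot, and variables do not carry over. Pictures are saved under pics/ and viewed, about 8 in all and at most 12, crops included, and the job is handed in when it is done.

Besides the shell and the picture viewer there is one more tool, called after "Request:" as name(argument=value, ...), one argument or row to a line, values as JSON. send_rows: Moves the arm, as the interface text tells. Its arguments: {"type":"object","properties":{"steps":{"type":"array"},"newtons":{"type":"number"}},"required":["steps"]}

```bash
mkdir -p pics; ls
python3 - <<'E'
from plant import *
import cv2
for n in("scene","top"):
    cv2.imwrite(f"pics/{n}0.png",capture(n)[:,:,::-1]); print(n,camera_params(n))
print(sense())
E
```

```text
pics
scene {'fx': 408.8069469054909, 'fy': 408.8069469054909, 'cx': 311.2306667036185, 'cy': 198.17129896268688, 'xyz': array([ 99.73207529,  58.31949398, 710.39016879]), 'attitude': array([ 0.63378156, -0.36880303, -1.04024566])}
top {'fx': 510.4733054725524, 'fy': 510.4733054725524, 'cx': 323.23210093269523, 'cy': 202.30154248274022, 'xyz': array([ 479.42297495,  300.73515564, 1187.38749124]), 'attitude': array([ 0.07811224, -0.08476227, -1.55450185])}
{'clock': 0.1, 'joint_pos': array([-1.27670094,  0.60006415, -0.00251626,  1.60005329,  0.00180591,
        0.9429289 , -0.07979343]), 'joint_velocities': array([-3.28381082e-04,  1.27287159e-04, -8.57200075e-04, -2.86008830e-03,
       -2.81721532e-04,  2.64656098e-05,  8.91969663e-04]), 'tau': array([ 5.68323725e-03, -7.66547656e+01,  1.50231354e+00, -2.52938336e+01,
       -5.22666983e-02,  1.36163956e-02,  5.43253975e-05]), 'eef_pos': array([262.5722635 , 675.27788455, 204.93178573]), 'orientation': array([-5.79020645e-01, -3.08765560e+00,  2.27364785e-03]), 'wrist_force': array([ 0.5540716 , -0.82415875, -0.10857016]), 'torque': array([-0.02258921,  0.05467457,  0.03272314]), 'width': 0.9954364682084795}
```

View pics/top0.png

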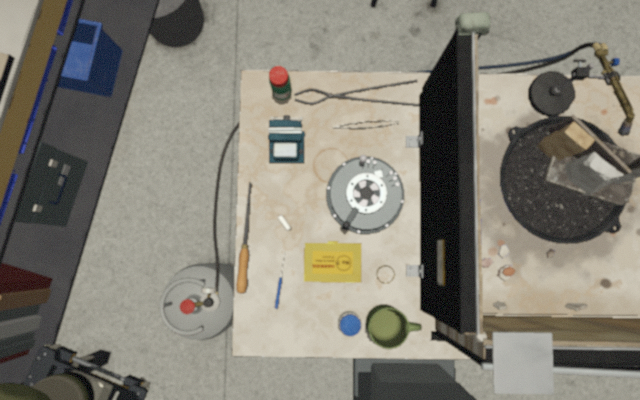

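View pics/scene0.png

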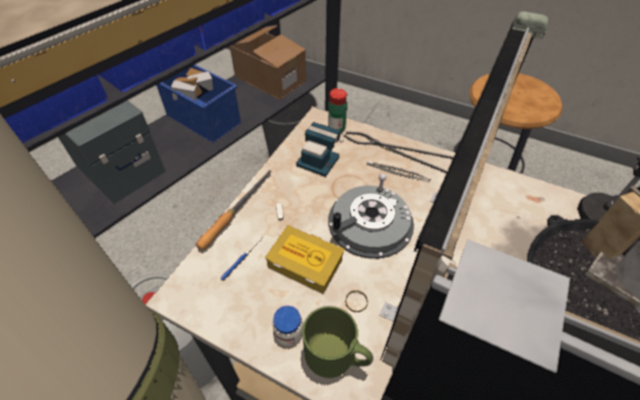

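The top view shows the damper centre near (366,194), the handle near (346,228) and the pin somewhere near (366,160). The yellow tin is at (333,262). The scene view shows the pin ball at (382,177). I'll enlarge both.

```bash
cat > h.py <<'E'
import numpy as np, cv2
from plant import *
from scipy.spatial.transform import Rotation as R
def ray(n,u,v,z):
    p=camera_params(n);d=R.from_rotvec(p['attitude']).apply([(u-p['cx'])/p['fx'],-(v-p['cy'])/p['fy'],-1.])
    return p['xyz']+d*(z-p['xyz'][2])/d[2]
def proj(n,P):
    p=camera_params(n);q=R.from_rotvec(p['attitude']).inv().apply(np.asarray(P,float)-p['xyz'])
    return np.c_[p['cx']+p['fx']*q[...,0]/-q[...,2],p['cy']-p['fy']*q[...,1]/-q[...,2]]
def crop(n,u0,v0,w,h,k,out,N=8):
    im=np.mean([capture(n).astype(float) for _ in range(N)],0).astype(np.uint8)[v0:v0+h,u0:u0+w,::-1]
    return cv2.resize(im,None,fx=k,fy=k,interpolation=cv2.INTER_CUBIC)
E
python3 - <<'E'
from h import *
a=crop("top",320,150,90,90,6,0,3); b=crop("scene",325,165,95,95,6,0,3)
cv2.imwrite("pics/ta.png",a);cv2.imwrite("pics/sa.png",b)
E
```

```text
(no output)
```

View pics/ta.png

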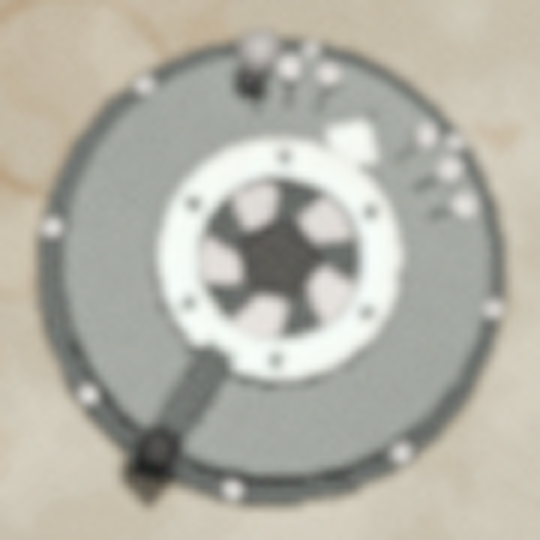

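View pics/sa.png

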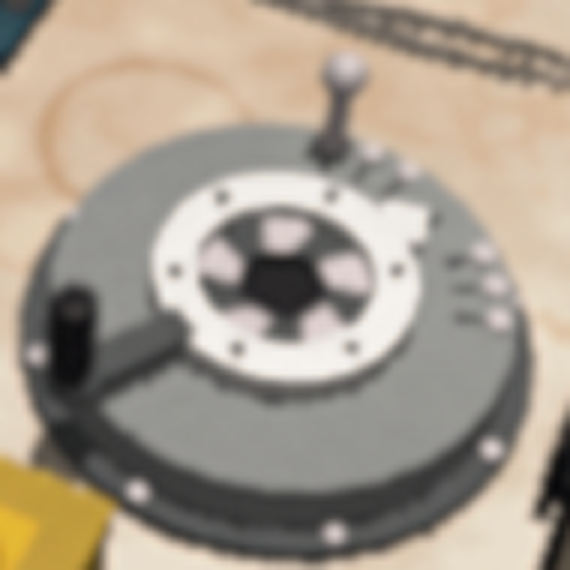

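Both crops show the pin at the leftmost hole, so +0.70. The plugs at +0.50, +0.30 and -0.30 to -0.70 are all visible. The top crop has ring centre (281,259), pointer about (357,140) and handle top about (157,445). Next step: fit the damper pose.

Run:
```python
from h import *
from scipy.optimize import least_squares
T=lambda u,v:(320+(u+.5)/6-.5,150+(v+.5)/6-.5)
S=lambda u,v:(325+(u+.5)/6-.5,165+(v+.5)/6-.5)
A=[.5,.3,-.3,-.5,-.7]
tp=[T(*p) for p in[(290,68),(328,72),(427,135),(450,170),(465,205)]]
sp=[S(*p) for p in[(372,152),(408,171),(483,251),(495,284),(499,318)]]
c=T(281,259); sc=S(287,278)
def P(q,a,r,z): return [q[0]+r*np.cos(q[2]+a),q[1]+r*np.sin(q[2]+a),z]
def res(q,tw=1,sw=1,full=0):
    M=[P(q,a,75,32.5) for a in A]+[[q[0],q[1],43]]+[P(q,.7,75,75-8.5+0)]
    M[-1][2]=66.5
    rt=(proj("top",M)-np.array(tp+[c,T(258,48)]))*tw
    rs=(proj("scene",M)-np.array(sp+[sc,S(345,72)]))*sw
    rs[5]=0
    return np.r_[rt.ravel(),rs.ravel()]
for w in((1,0),(0,1),(1,1)):
    s=least_squares(lambda q:res(q,*w),[500,200,-.4]);print(w,s.x)
print(res(s.x).reshape(-1,2).round(1))
q=s.x
for n,u,v,z in(("top",*T(357,140),36),("top",*T(157,445),85),("scene",*S(75,295),85),("scene",*S(427,222),36)):
    w=ray(n,u,v,z);d=w[:2]-q[:2];print(n,w,np.hypot(*d),np.arctan2(d[1],d[0])-q[2])
g=q[2]+np.pi
for a in(0,.7):print("handle",a,P(q,np.pi+a,88,65))
# tin corners
print("tin",[ray("top",u,v,43).round() for u,v in((305,243),(361,243),(361,282),(305,282))])
```

```text
(1, 0) [ 6.22538002e+02  2.00011014e+02 -5.61453482e-01]
(0, 1) [ 6.22706238e+02  2.00920948e+02 -5.65493255e-01]
(1, 1) [ 6.22546087e+02  2.00389000e+02 -5.62142205e-01]
[[-0.1 -0.2]
 [ 0.   0.3]
 [-0.2  0.2]
 [-0.3 -0.3]
 [-0.1 -0.1]
 [-0.4 -0.3]
 [-0.1  0.5]
 [ 0.1 -0.1]
 [ 0.1 -0.2]
 [ 0.3  0.1]
 [ 0.2  0.1]
 [ 0.1  0.1]
 [ 0.   0. ]
 [ 0.1  0.5]]
top [668.87522184 170.21722877  36.        ] 55.28765202525286 -0.015110072072765601
top [548.5214213  247.52890169  85.        ] 87.76002243909548 3.136685557797289
scene [549.16123404 247.68168608  85.        ] 87.30369336698129 3.1312728785605817
scene [671.76469105 165.77392556  36.        ] 60.172039293830146 -0.05079006918379825
handle 0 [np.float64(548.0879447811209), np.float64(247.29299749799924), 65]
handle 0.7 [np.float64(535.3809739298779), np.float64(188.29590354309744), 65]
tin [array([507., 336.,  43.]), array([509., 211.,  43.]), array([422., 210.,  43.]), array([421., 335.,  43.])]
```

Both cameras agree on the pose: axis at (622.5, 200.4), yaw -0.562, pin at +0.70 and ring at about -0.01. The handle has to go from (548,247) to (535,188). I'll shut the gripper, turn it 69° so tool x points along world +y and tool y along world +x, and push with the fingers' side.

Request:
send_rows(
  steps=[
    [0, 0, 0, 6, 0],
    [0, 0, 0, 6, 0],
    [0, 0, 0, 6, 0],
    [0, 0, 0, 6, 0],
    [0, 0, 0, 6, 0],
    [0, 0, 0, 6, 0],
    [0, 0, 0, 6, 0],
    [0, 0, 0, 6, 0],
    [0, 0, 0, 6, 0],
    [0, 0, 0, 6, 0],
    [0, 0, 0, 6, 0],
    [0, 0, 0, 3.4, 0],
    [0, 0, 0, 0, 0],
    [0, 0, 0, 0, 0],
  ],
  newtons=10,
)

```text
clock: 1.57
eef_pos: [262.5, 675.8, 205.7]
orientation: [2.231, 2.212, -0.0]
wrist_force: [0.6, -0.2, -1.0]
width: 0.045
```

Request:
send_rows(
  steps=[
    [-20, 20, 0, 0, 0],
    [-20, 20, 0, 0, 0],
    [-25, 20, 0, 0, 0],
    [-25, 20, 0, 0, 0],
    [-25, 20, 0, 0, 0],
    [-25, 20, 0, 0, 0],
    [-25, 20, 0, 0, 0],
    [-25, 20, 0, 0, 0],
    [-25, 20, 0, 0, 0],
    [-25, 20, 0, 0, 0],
    [-25, 20, 0, 0, 0],
    [-25, 20, 0, 0, 0],
    [-25, 20, 0, 0, 0],
    [-25, 20, 0, 0, 0],
    [-20, 0, 0, 0, 0],
    [-20, 0, 0, 0, 0],
    [0, 0, 0, 0, 0],
    [0, 0, 0, 0, 0],
  ],
)

```text
clock: 3.07
eef_pos: [538.8, 291.5, 206.1]
orientation: [2.234, 2.208, 0.001]
wrist_force: [-0.4, 0.4, -0.6]
width: 0.008
```

Request:
send_rows(
  steps=[
    [0, 0, 20, 0, 0],
    [0, 0, 25, 0, 0],
    [0, 0, 25, 0, 0],
    [0, 0, 25, 0, 0],
    [0, 0, 20, 0, 0],
    [0, 0, 15, 0, 0],
    [0, 0, 0, 0, 0],
    [0, 0, 0, 0, 0],
  ],
)

```text
clock: 3.73
eef_pos: [538.0, 293.6, 75.2]
orientation: [-2.231, -2.211, 0.002]
wrist_force: [0.3, 0.0, 0.3]
width: 0.003
```

Run:
```python
from h import *
s=sense();print(s['eef_pos'],s['orientation'],s['wrist_force'],s['width'])
cv2.imwrite("pics/s1.png",crop("scene",220,60,240,240,3,0,1)[:600])
```

```text
[537.95863618 293.61399952  75.21446753] [-2.23112481e+00 -2.21075791e+00  1.68971125e-03] [0.29967727 0.03941831 0.32002779] 0.002972243043818066
```

View pics/s1.png

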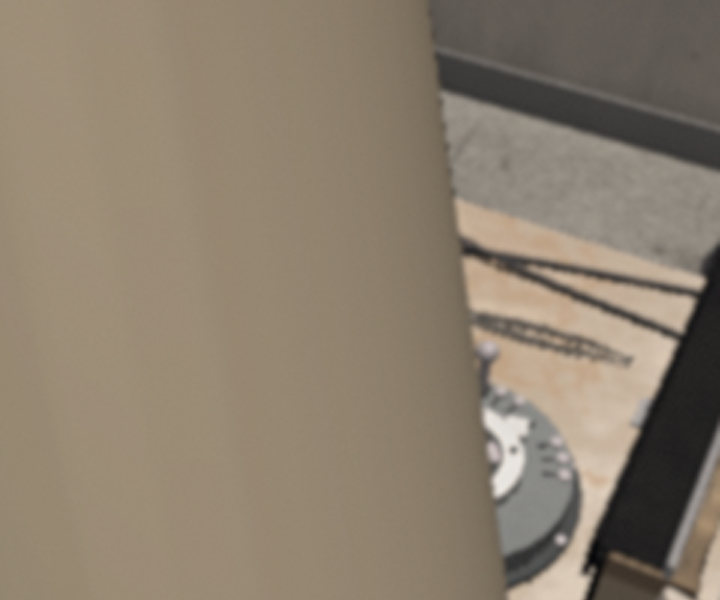

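The arm hides the handle in the scene view, but the pose is as planned with free space around it. I'll approach and push part way first.

Request:
send_rows(
  steps=[
    [-8, 4, 0, 0, 0],
    [-8, 0, 0, 0, 0],
    [-4, 0, 0, 0, 0],
    [-3, 0, 0, 0, 0],
    [-3, 0, 0, 0, 0],
    [-3, 0, 0, 0, 0],
    [-3, 0, 0, 0, 0],
    [-3, 0, 0, 0, 0],
    [-3, 0, 0, 0, 0],
    [-3, 0, 0, 0, 0],
    [-3, 0, 0, 0, 0],
    [-3, 0, 0, 0, 0],
    [-3, 0, 0, 0, 0],
    [-3, 0, 0, 0, 0],
    [-3, 0, 0, 0, 0],
    [0, 0, 0, 0, 0],
  ],
)

```text
clock: 5.12
eef_pos: [541.9, 235.7, 75.8]
orientation: [2.235, 2.208, -0.0]
wrist_force: [-0.0, -0.6, 0.3]
width: 0.004
```

Run:
```python
from h import *
s=sense();print(s['eef_pos'],s['wrist_force'],s['width'])
cv2.imwrite("pics/t1.png",crop("top",300,140,130,110,5,0,2))
```

```text
[541.85305987 235.66401646  75.76159335] [-0.00308934 -0.60582472  0.25056212] 0.004069611642477966
```

View pics/t1.png

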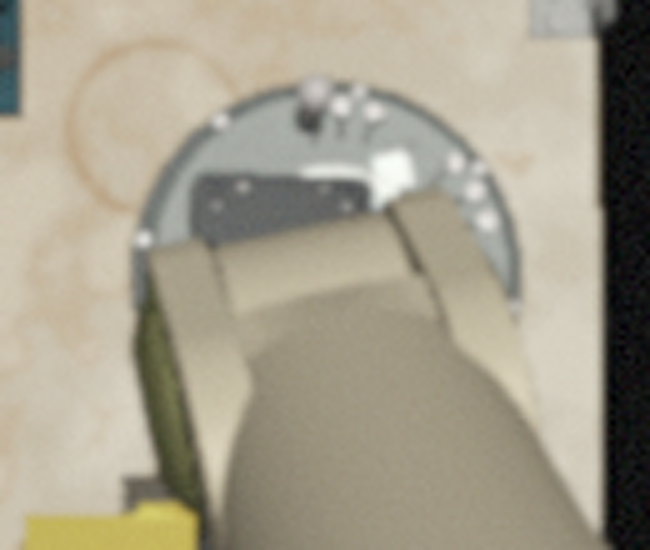

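Run:
```python
from h import *
q=[622.55,200.39,-.562]
im0=cv2.imread("pics/top0.png").astype(float).mean(2)
im1=np.mean([capture("top").astype(float) for _ in range(4)],0).mean(2)
a=np.arange(-.5,.75,.05)
for r in(51,55):
  P=np.array([[q[0]+r*np.cos(q[2]+t),q[1]+r*np.sin(q[2]+t),38] for t in a])
  uv=proj("top",P).astype(np.float32)
  for im in(im0,im1): print(r,dict(zip(a.round(2).tolist(),cv2.remap(im.astype(np.float32),uv[:,0],uv[:,1],1).ravel().astype(int).tolist())))
s=sense();print(s['eef_pos'],s['wrist_force'],s['tau'])
```

```text
51 {-0.5: 168, -0.45: 170, -0.4: 169, -0.35: 168, -0.3: 168, -0.25: 175, -0.2: 195, -0.15: 225, -0.1: 239, -0.05: 244, -0.0: 243, 0.05: 245, 0.1: 243, 0.15: 232, 0.2: 204, 0.25: 176, 0.3: 168, 0.35: 167, 0.4: 166, 0.45: 166, 0.5: 166, 0.55: 165, 0.6: 163, 0.65: 165, 0.7: 166}
51 {-0.5: 155, -0.45: 154, -0.4: 150, -0.35: 144, -0.3: 143, -0.25: 160, -0.2: 195, -0.15: 228, -0.1: 243, -0.05: 247, -0.0: 247, 0.05: 247, 0.1: 246, 0.15: 234, 0.2: 207, 0.25: 179, 0.3: 171, 0.35: 171, 0.4: 170, 0.45: 170, 0.5: 169, 0.55: 169, 0.6: 168, 0.65: 168, 0.7: 169}
55 {-0.5: 166, -0.45: 165, -0.4: 167, -0.35: 167, -0.3: 167, -0.25: 172, -0.2: 193, -0.15: 220, -0.1: 236, -0.05: 243, -0.0: 245, 0.05: 246, 0.1: 236, 0.15: 222, 0.2: 195, 0.25: 174, 0.3: 166, 0.35: 167, 0.4: 166, 0.45: 167, 0.5: 165, 0.55: 165, 0.6: 165, 0.65: 164, 0.7: 161}
55 {-0.5: 155, -0.45: 152, -0.4: 146, -0.35: 140, -0.3: 148, -0.25: 170, -0.2: 198, -0.15: 223, -0.1: 239, -0.05: 246, -0.0: 248, 0.05: 248, 0.1: 240, 0.15: 224, 0.2: 198, 0.25: 175, 0.3: 169, 0.35: 169, 0.4: 170, 0.45: 169, 0.5: 168, 0.55: 168, 0.6: 169, 0.65: 165, 0.7: 163}
[541.79940249 236.80050717  75.72766695] [-0.19425617  0.04461598 -0.17714168] [ 8.43953993e-02 -6.66800594e+01  5.41117385e+00 -1.49110946e+01
 -3.13343375e-02 -3.34032091e-03 -5.47246655e-04]
```

Run:
```python
from h import *
for z in(140,200,250):
  print(z,[ray("top",300+u/5,140+v/5,z).round() for u,v in((192,175),(368,180),(192,240))])
s=sense();print(R.from_rotvec(s['orientation']).as_matrix().round(3),s['joint_pos'])
cv2.imwrite("pics/t2.png",cv2.resize(capture("top")[130:330,260:500,::-1],None,fx=3,fy=3,interpolation=2))
```

```text
140 [array([646., 266., 140.]), array([645., 193., 140.]), array([619., 266., 140.])]
200 [array([637., 268., 200.]), array([636., 200., 200.]), array([611., 268., 200.])]
250 [array([629., 270., 250.]), array([628., 205., 250.]), array([604., 270., 250.])]
[[ 0.011  1.     0.   ]
 [ 1.    -0.011  0.   ]
 [ 0.     0.    -1.   ]] [-0.6659546   0.62485513  0.23559183  2.02738324 -0.27887675  0.51929499
 -0.24100278]
```

View pics/t2.png

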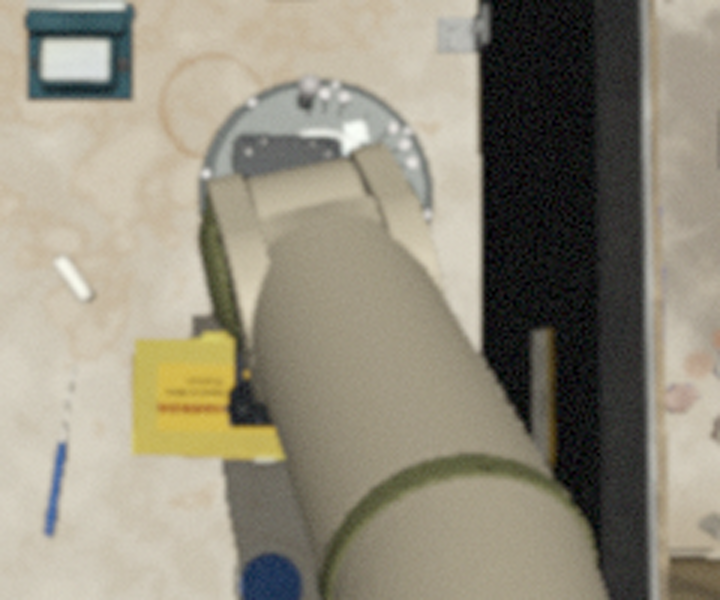

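The ring hasn't moved, although the fingers should have met the handle by now. I won't push on blind. I'll lift, back off, and look at the fingers and the handle.

Request:
send_rows(
  steps=[
    [0, 0, -20, 0, 0],
    [0, 0, -25, 0, 0],
    [0, 0, -15, 0, 0],
    [20, 0, 0, 0, 0],
    [30, 0, 0, 0, 0],
    [35, 0, 0, 0, 0],
    [35, 0, 0, 0, 0],
    [35, 0, 0, 0, 0],
    [35, 0, 0, 0, 0],
    [30, 0, 0, 0, 0],
    [0, 0, 0, 0, 0],
    [0, 0, 0, 0, 0],
  ],
)

```text
clock: 6.47
eef_pos: [543.0, 458.8, 135.0]
orientation: [-2.23, -2.213, 0.001]
wrist_force: [0.2, -0.9, -0.2]
width: 0.002
```

Run:
```python
from h import *
s=sense();print(s['eef_pos'],s['wrist_force'],s['width'])
t=s['eef_pos'];print([proj(n,[t,t-[0,0,19]]).round(1).tolist() for n in("top","scene")])
A=capture("top")[120:280,240:420,::-1];B=capture("scene")[60:220,180:440,::-1][:, :]
f=lambda a:cv2.resize(a,(400*a.shape[1]//a.shape[0]*0+ (360 if a is A else 440),320 if a is A else 271),interpolation=cv2.INTER_CUBIC)
B=cv2.copyMakeBorder(f(B),0,49,0,0,0)
cv2.imwrite("pics/b.png",cv2.resize(np.hstack([f(A),B]),None,fx=1,fy=1))
```

```text
[543.00899621 458.7857941  134.96915231] [ 0.2038192  -0.86315432 -0.24923899] 0.0017935615579154057
[[[244.5, 223.4], [245.8, 224.0]], [[241.0, 161.9], [242.4, 168.5]]]
```

View pics/b.png

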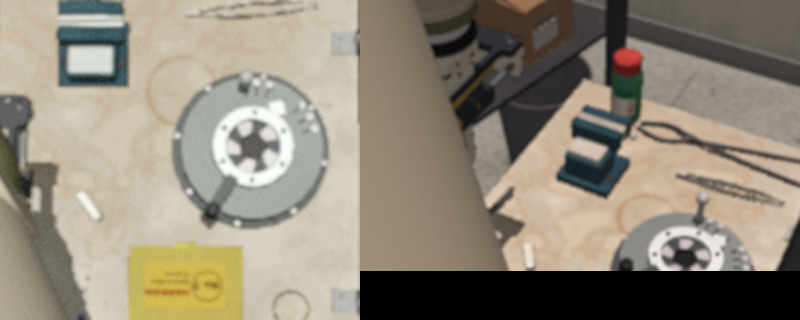

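The handle is untouched. The fingers are hidden here, but the first top picture shows the open gripper. I'll compare that with the predicted TCP and fingertips.

Run:
```python
from h import *
t=np.array([262.6,675.4,205.2]);y=np.array([.362,.932,0]);x=np.array([-.932,.362,0])
pts=[t,t-[0,0,19]]+[t+s*46.5*y-[0,0,19] for s in(1,-1)]+[t+s*94*y+[0,0,65] for s in(1,-1)]
p=proj("top",pts);print(p.round(1))
im=cv2.resize(cv2.imread("pics/top0.png")[300:400,0:180],None,fx=4.4,fy=4.4,interpolation=2)
for i,a in enumerate(p): cv2.circle(im,tuple(int(v) for v in (a-[0,300])*4.4),4,[(0,0,255),(0,255,255),(0,255,0),(0,255,0),(255,0,255),(255,0,255)][i],1)
cv2.imwrite("pics/g0.png",im)
```

```text
[[118.3 369.3]
 [122.2 367.1]
 [ 99.9 357.7]
 [144.5 376.5]
 [ 54.5 356.9]
 [153.  398.5]]
```

View pics/g0.png

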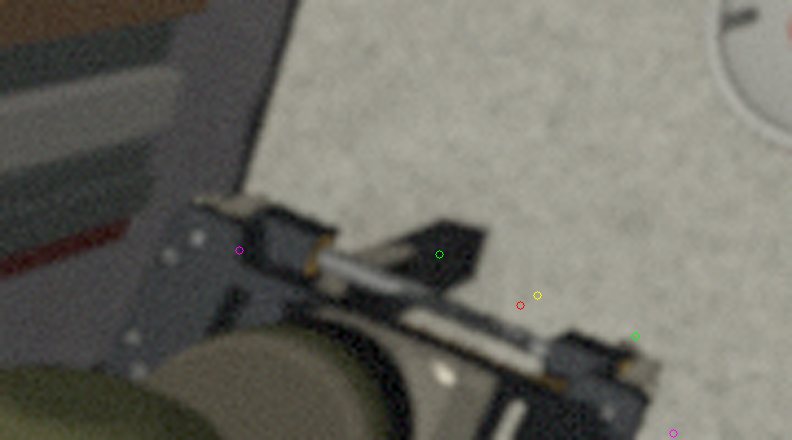

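The body matches the reported pose, but the fingers can't be made out clearly. One more look: I'll put the closed gripper where the top camera sees it obliquely.

Request:
send_rows(
  steps=[
    [10, -12, -20, 0, 0],
    [16, -20, -20, 0, 0],
    [16, -20, -20, 0, 0],
    [16, -20, -20, 0, 0],
    [16, -20, -20, 0, 0],
    [16, -20, -20, 0, 0],
    [16, -20, -20, 0, 0],
    [16, -20, -20, 0, 0],
    [16, -20, -20, 0, 0],
    [16, -20, -20, 0, 0],
    [16, -20, -10, 0, 0],
    [16, -20, 0, 0, 0],
    [0, 0, 0, 0, 0],
    [0, 0, 0, 0, 0],
  ],
)

```text
clock: 7.73
eef_pos: [313.8, 644.7, 345.6]
orientation: [2.233, 2.21, -0.001]
wrist_force: [0.1, -0.2, 0.0]
width: 0.001
```

Run:
```python
from h import *
s=sense();t=s['eef_pos'];print(s['clock'],t,s['width'])
pts=[t,t-[0,0,19],t+[94,-37,65],t+[94,37,65],t+[-94,-37,65]]
p=proj("top",pts);print(p.round(1))
c=p[1].astype(int)-[70,60]; c=np.maximum(c,0)
im=np.mean([capture("top").astype(float) for _ in range(3)],0).astype(np.uint8)
im=cv2.resize(im[c[1]:c[1]+120,c[0]:c[0]+150,::-1],None,fx=5,fy=5,interpolation=2)
for i,a in enumerate(p): cv2.circle(im,tuple(int(v) for v in (a-c)*5),4,[(0,0,255),(0,255,255),(255,0,255),(255,0,255),(255,0,255)][i],1)
cv2.imwrite("pics/g1.png",im);print(c)
```

```text
7.7333 [313.79027226 644.72667546 345.55100182] 0.001083043791159183
[[104.7 356.2]
 [109.6 353.9]
 [114.9 300.6]
 [ 65.4 299.9]
 [107.6 431.4]]
[ 39 293]
```

View pics/g1.png

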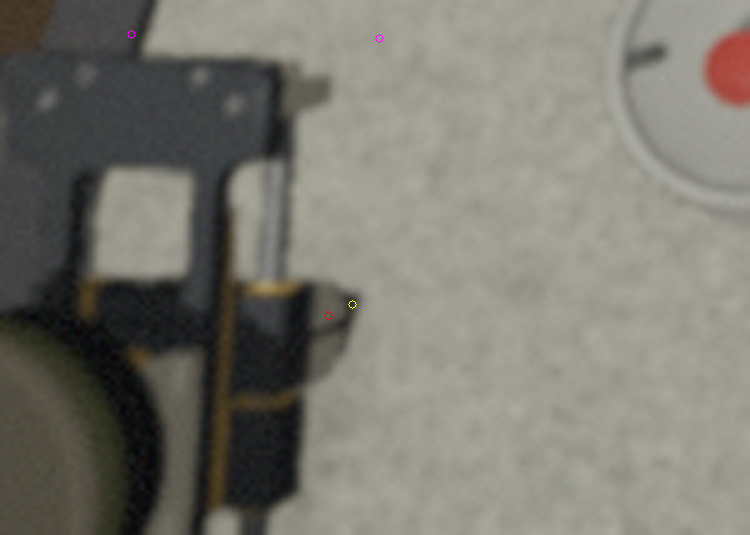

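The closed fingertips fill crop pixels (285–385 rows, up to column 358), with the seam near (345,322). That is within about 5 mm of the predicted tip (352,304). I'll check the predicted tip outline numerically.

Run:
```python
from h import *
t=np.array([313.8,644.7,345.6]);c=np.array([39,293])
for h in(-19,0,20,40):
  print(h,((proj("top",[t+[dx,dy,h] for dx,dy in((17.5,7.5),(17.5,-7.5),(0,-7.5),(-17.5,-7.5),(-17.5,7.5))])-c)*5+2).round().tolist())
# t1: predicted tcp vs body far-edge corners
t=np.array([542,237,75.7])
for h in(65,100,130): print(h,proj("top",[t+[94,37,h],t+[94,-37,h]]).round(1).tolist(),"seen 338.4,175 / 373.6,176")
```

```text
-19 [[335.0, 252.0], [381.0, 252.0], [378.0, 307.0], [375.0, 362.0], [329.0, 361.0]]
0 [[310.0, 262.0], [357.0, 262.0], [354.0, 318.0], [351.0, 374.0], [304.0, 374.0]]
20 [[283.0, 273.0], [331.0, 274.0], [328.0, 331.0], [324.0, 388.0], [276.0, 388.0]]
40 [[254.0, 285.0], [303.0, 285.0], [300.0, 344.0], [297.0, 403.0], [247.0, 402.0]]
65 [[334.7, 179.7], [370.4, 180.3]] seen 338.4,175 / 373.6,176
100 [[335.2, 177.1], [372.1, 177.7]] seen 338.4,175 / 373.6,176
130 [[335.6, 174.8], [373.7, 175.4]] seen 338.4,175 / 373.6,176
```

At height 0 the predicted tip matches the picture; at the stated -19 it does not. So the real tips appear about 20 mm or more higher than the reported z implies, and they may have passed over the handle. I'll find the true height by touching the empty worktop gently.

Request:
send_rows(
  steps=[
    [-15, 10, 10, 0, 0],
    [-22, 18, 20, 0, 0],
    [-22, 18, 20, 0, 0],
    [-22, 18, 20, 0, 0],
    [-22, 18, 20, 0, 0],
    [-22, 18, 20, 0, 0],
    [-22, 18, 20, 0, 0],
    [-22, 18, 20, 0, 0],
    [-22, 18, 20, 0, 0],
    [-22, 18, 20, 0, 0],
    [-22, 18, 20, 0, 0],
    [-22, 18, 20, 0, 0],
    [-22, 18, 20, 0, 0],
    [-22, 18, 20, 0, 0],
    [-14, 2, 20, 0, 0],
    [0, 0, 10, 0, 0],
    [0, 0, 0, 0, 0],
    [0, 0, 0, 0, 0],
  ],
)

```text
clock: 9.38
eef_pos: [556.6, 327.5, 45.7]
orientation: [-2.234, -2.208, 0.001]
wrist_force: [-0.3, -0.3, -0.5]
width: 0.006
```

Request:
send_rows(
  steps=[
    [0, 0, 8, 0, 0],
    [0, 0, 6, 0, 0],
    [0, 0, 4, 0, 0],
    [0, 0, 3, 0, 0],
    [0, 0, 0, 0, 0],
    [0, 0, 0, 0, 0],
  ],
)

```text
clock: 9.88
eef_pos: [556.7, 327.6, 24.7]
orientation: [2.233, 2.209, -0.0]
wrist_force: [-0.1, 0.0, -0.3]
width: 0.006
```

Request:
send_rows(
  steps=[
    [0, 0, 2, 0, 0],
    [0, 0, 2, 0, 0],
    [0, 0, 2, 0, 0],
    [0, 0, 0, 0, 0],
  ],
)

```text
clock: 10.22
eef_pos: [556.7, 327.3, 18.4]
orientation: [-2.234, -2.209, 0.001]
wrist_force: [-0.6, -0.4, -0.5]
width: 0.006
```

Request:
send_rows(
  steps=[
    [0, 0, 2, 0, 0],
    [0, 0, 2, 0, 0],
    [0, 0, 0, 0, 0],
  ],
)

```text
clock: 10.47
eef_pos: [556.7, 327.3, 14.3]
orientation: [-2.234, -2.209, 0.001]
wrist_force: [-0.7, -0.3, 0.1]
width: 0.005
```

At reported z 14 there is still no contact, where the stated tips should already be 5 mm into the worktop. So the reported z is biased low. I'll go on down.

Request:
send_rows(
  steps=[
    [0, 0, 2, 0, 0],
    [0, 0, 2, 0, 0],
    [0, 0, 1, 0, 0],
    [0, 0, 0, 0, 0],
  ],
)

```text
clock: 10.8
eef_pos: [556.6, 327.3, 9.4]
orientation: [-2.234, -2.209, 0.001]
wrist_force: [-0.7, 0.6, 0.1]
width: 0.006
```

Request:
send_rows(
  steps=[
    [0, 0, 2, 0, 0],
    [0, 0, 1, 0, 0],
    [0, 0, 0, 0, 0],
  ],
)

```text
clock: 11.05
eef_pos: [556.7, 327.3, 6.5]
orientation: [-2.234, -2.209, 0.0]
wrist_force: [-0.0, -0.1, -0.3]
width: 0.005
```

Request:
send_rows(
  steps=[
    [0, 0, 2, 0, 0],
    [0, 0, 1, 0, 0],
    [0, 0, 0, 0, 0],
  ],
)

```text
clock: 11.3
eef_pos: [556.7, 327.3, 3.5]
orientation: [-2.234, -2.209, 0.001]
wrist_force: [0.1, 0.2, -0.3]
width: 0.001
```

Request:
send_rows(
  steps=[
    [0, 0, 2, 0, 0],
    [0, 0, 1, 0, 0],
    [0, 0, 0, 0, 0],
  ],
)

```text
clock: 11.55
eef_pos: [556.7, 327.3, 0.5]
orientation: [-2.234, -2.209, 0.0]
wrist_force: [-0.5, -0.0, -0.1]
width: 0.009
```

Request:
send_rows(
  steps=[
    [0, 0, 2, 0, 0],
    [0, 0, 1, 0, 0],
    [0, 0, 0, 0, 0],
  ],
)

```text
clock: 11.8
eef_pos: [556.7, 327.3, -2.5]
orientation: [-2.234, -2.209, 0.0]
wrist_force: [0.1, -0.6, -0.2]
width: 0.008
```

Request:
send_rows(
  steps=[
    [0, 0, 2, 0, 0],
    [0, 0, 1, 0, 0],
    [0, 0, 0, 0, 0],
  ],
)

```text
clock: 12.05
eef_pos: [556.7, 327.3, -5.5]
orientation: [-2.234, -2.209, 0.001]
wrist_force: [-0.4, -1.2, 0.4]
width: 0.004
```

Request:
send_rows(
  steps=[
    [0, 0, 2, 0, 0],
    [0, 0, 1, 0, 0],
    [0, 0, 0, 0, 0],
  ],
)

```text
clock: 12.3
eef_pos: [556.7, 327.3, -8.5]
orientation: [-2.234, -2.209, 0.0]
wrist_force: [-0.7, -0.7, -0.3]
width: 0.002
```

Request:
send_rows(
  steps=[
    [0, 0, 2, 0, 0],
    [0, 0, 1, 0, 0],
    [0, 0, 0, 0, 0],
  ],
)

```text
clock: 12.55
eef_pos: [556.7, 327.3, -11.5]
orientation: [2.234, 2.209, -0.0]
wrist_force: [0.8, -0.1, -0.0]
width: 0.008
```

Run:
```python
from h import *
s=sense();print(s['clock'],s['eef_pos'],s['wrist_force'],s['joint_pos'],s['tau'])
a=capture("top")[110:270,250:430,::-1]
b=capture("scene")[100:260,200:440,::-1]
cv2.imwrite("pics/z1.png",np.hstack([cv2.resize(a,(360,320),interpolation=2),cv2.resize(b,(440,293),interpolation=2) if 0 else cv2.resize(b,(440,320),interpolation=2)]))
```

```text
12.55 [556.73227898 327.31441488 -11.53154122] [ 0.82927174 -0.09784503 -0.00473482] [-0.74317684  0.79584641  0.19340064  1.93055659 -0.32428351  0.44533423
 -0.32360481] [ 4.82336339e-02 -7.67582202e+01  5.95069841e+00 -1.28155348e+01
 -3.54749209e-02 -5.45130693e-02  7.24289115e-03]
```

Request:
send_rows(
  steps=[
    [0, 0, 2, 0, 0],
    [0, 0, 1, 0, 0],
    [0, 0, 0, 0, 0],
  ],
)

```text
clock: 12.9
eef_pos: [557.1, 327.5, -12.5]
orientation: [-2.234, -2.208, -0.002]
wrist_force: [-4.7, -2.8, 17.9]
width: 0.006
```

Request:
send_rows(
  steps=[
    [0, 0, 2, 0, 0],
    [0, 0, 1, 0, 0],
    [0, 0, 0, 0, 0],
  ],
)

```text
clock: 13.15
eef_pos: [557.1, 327.5, -12.7]
orientation: [-2.234, -2.208, -0.003]
wrist_force: [-11.3, -4.2, 48.8]
width: 0.007
```

Request:
send_rows(
  steps=[
    [0, 0, 2, 0, 0],
    [0, 0, 1, 0, 0],
    [0, 0, 0, 0, 0],
  ],
)

```text
clock: 13.4
eef_pos: [557.1, 327.6, -12.9]
orientation: [-2.234, -2.207, -0.005]
wrist_force: [-18.3, -8.9, 78.6]
width: 0.008
```

Contact came at reported z ≈ -12, so the true tip height is reported z + 12. That explains the miss: the tips passed 3 mm over the handle. I batched the last step badly, which pressed up to 79 N on the wrist; I'm releasing that now. Then I'll raise to reported z ≈ 43 (tips at 55) and approach.

Request:
send_rows(
  steps=[
    [0, 0, -6, 0, 0],
    [0, 0, -10, 0, 0],
    [0, 0, -16, 0, 0],
    [0, -4, -16, 0, 0],
    [0, -4, -16, 0, 0],
    [0, -3, 0, 0, 0],
    [-8, 0, 0, 0, 0],
    [-10, 0, 0, 0, 0],
    [-10, 0, 0, 0, 0],
    [-10, 0, 0, 0, 0],
    [-5, 0, 0, 0, 0],
    [0, 0, 0, 0, 0],
    [0, 0, 0, 0, 0],
  ],
)

```text
clock: 14.48
eef_pos: [545.5, 283.9, 43.5]
orientation: [-2.235, -2.208, 0.0]
wrist_force: [0.4, 0.5, 0.2]
width: 0.006
```

Request:
send_rows(
  steps=[
    [-4, 0, 0, 0, 0],
    [-3, 0, 0, 0, 0],
    [-3, 0, 0, 0, 0],
    [-3, 0, 0, 0, 0],
    [-3, 0, 0, 0, 0],
    [-3, 0, 0, 0, 0],
    [-3, 0, 0, 0, 0],
    [-3, 0, 0, 0, 0],
    [0, 0, 0, 0, 0],
    [0, 0, 0, 0, 0],
  ],
)

```text
clock: 15.32
eef_pos: [545.2, 259.3, 43.8]
orientation: [2.234, 2.209, 0.0]
wrist_force: [0.1, 0.7, 0.0]
width: 0.008
```

```bash
cat > ang.py <<'E'
from h import *
q=[622.55,200.39,-.562]
im=np.mean([capture("top").astype(float) for _ in range(4)],0).mean(2).astype(np.float32)
a=np.arange(-.5,1.05,.02)
for r in(50,52,54,56):
  P=np.array([[q[0]+r*np.cos(q[2]+t),q[1]+r*np.sin(q[2]+t),37] for t in a])
  uv=proj("top",P).astype(np.float32)
  v=cv2.remap(im,uv[:,0],uv[:,1],1).ravel(); w=np.clip(v-190,0,60); print(r,(w*a).sum()/w.sum(), a[w>15].min(),a[w>15].max())
s=sense();print(s['clock'],s['eef_pos'],s['wrist_force'])
E
python3 ang.py
```

```text
50 0.056527270956752924 -0.11999999999999966 0.24000000000000066
52 0.06177115812275015 -0.11999999999999966 0.24000000000000066
54 0.06150465744072034 -0.11999999999999966 0.24000000000000066
56 0.05988980600944322 -0.09999999999999964 0.22000000000000064
15.5167 [545.44084761 259.29167486  43.77101892] [-0.70666857  0.29104978  0.1576539 ]
```

Contact now works: the ring turned to +0.06, with the TCP 16.6 mm behind the handle centre in y. So the final TCP y should be about 205. I'll push 48 mm, check, then trim.

Request:
send_rows(
  steps=[
    [-2, -1, 0, 0, 0],
    [-3, -1, 0, 0, 0],
    [-3, -1, 0, 0, 0],
    [-3, -1, 0, 0, 0],
    [-3, 0, 0, 0, 0],
    [-3, 0, 0, 0, 0],
    [-3, 0, 0, 0, 0],
    [-3, 0, 0, 0, 0],
    [-3, 0, 0, 0, 0],
    [-3, 0, 0, 0, 0],
    [-3, 0, 0, 0, 0],
    [-3, 0, 0, 0, 0],
    [-3, 0, 0, 0, 0],
    [-3, 0, 0, 0, 0],
    [-3, 0, 0, 0, 0],
    [-2, 0, 0, 0, 0],
    [-2, 0, 0, 0, 0],
    [0, 0, 0, 0, 0],
    [0, 0, 0, 0, 0],
  ],
)

```text
clock: 17.1
eef_pos: [540.9, 211.2, 43.8]
orientation: [2.234, 2.208, 0.001]
wrist_force: [0.6, 0.7, -0.4]
width: 0.005
```

```bash
python3 ang.py
```

```text
50 0.6265692103167673 0.46000000000000085 0.8000000000000012
52 0.6289500193114999 0.44000000000000083 0.8200000000000012
54 0.6306761659297458 0.44000000000000083 0.8200000000000012
56 0.631446848644789 0.48000000000000087 0.7800000000000011
17.3 [540.75931602 211.51233333  43.76747794] [0.26096245 0.7304336  0.21500781]
```

The ring is at 0.63, so it needs 6 mm more. Then I'll retract along +y and lift.

Request:
send_rows(
  steps=[
    [-2, 0, 0, 0, 0],
    [-2, 0, 0, 0, 0],
    [-2, 0, 0, 0, 0],
    [0, 0, 0, 0, 0],
    [0, 0, 0, 0, 0],
    [0, 0, 0, 0, 0],
  ],
)

```text
clock: 17.8
eef_pos: [540.3, 205.3, 43.7]
orientation: [2.234, 2.209, -0.001]
wrist_force: [-0.1, -0.3, 0.1]
width: 0.005
```

```bash
python3 ang.py
```

```text
50 0.6930078101685736 0.5200000000000009 0.8600000000000012
52 0.6958243097193517 0.5000000000000009 0.8800000000000012
54 0.6950445092297665 0.5200000000000009 0.8800000000000012
56 0.6910034578661277 0.5400000000000009 0.8400000000000012
18.0 [540.37207526 205.49833963  43.72689709] [ 0.11382926 -0.42839636  0.04250353]
```

The ring is at 0.694 against a target of 0.70. Retracting.

Request:
send_rows(
  steps=[
    [4, 0, 0, 0, 0],
    [10, 0, 0, 0, 0],
    [20, 0, 0, 0, 0],
    [25, 0, -10, 0, 0],
    [25, 0, -20, 0, 0],
    [30, 0, -30, 0, 0],
    [35, 0, -30, 0, 0],
    [35, 0, -30, 0, 0],
    [30, 0, -20, 0, 0],
    [0, 0, 0, 0, 0],
    [0, 0, 0, 0, 0],
  ],
)

```text
clock: 18.92
eef_pos: [541.9, 416.0, 178.3]
orientation: [-2.228, -2.214, -0.004]
wrist_force: [-0.4, -0.1, -0.6]
width: 0.007
```

```bash
python3 ang.py
python3 - <<'E'
from h import *
cv2.imwrite("pics/fin.png",crop("top",230,140,190,150,4,0,3))
E
```

```text
50 0.693026102012422 0.5200000000000009 0.8800000000000012
52 0.69571039804989 0.5000000000000009 0.8800000000000012
54 0.6950593162526265 0.5000000000000009 0.8800000000000012
56 0.6909615265749869 0.5400000000000009 0.8400000000000012
19.1167 [542.50678203 410.79568069 176.50473745] [-0.75467852  0.25144394 -0.15507409]
```

View pics/fin.png

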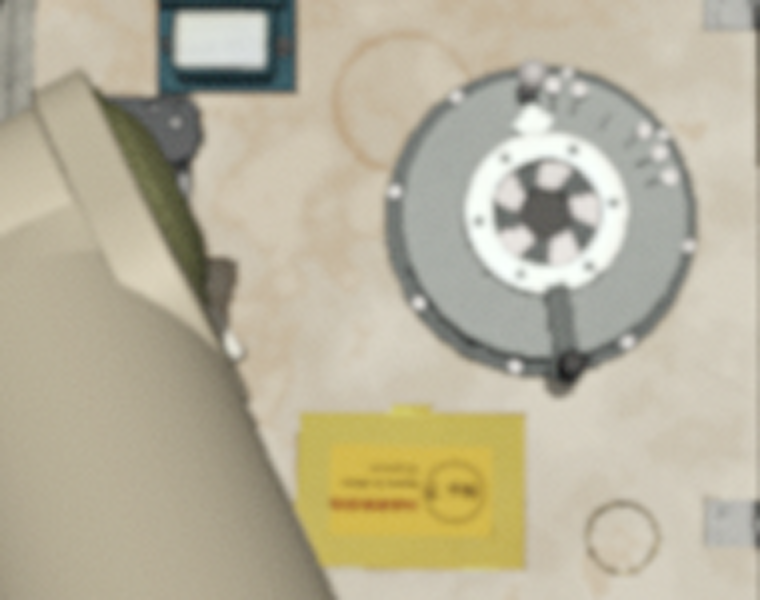

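The pointer (533,120) points at the pin's foot (528,95). The handle is at (570,362), and the coil at (622,537) is in place. The gripper is clear.

```bash
python3 -c "
from plant import *
s=sense();print(s['joint_velocities'].round(3),s['wrist_force']);print(hand_in())"
```

```text
[ 0.    -0.001 -0.001 -0.006  0.001  0.002 -0.002] [-1.00833024  0.79261579 -0.37852526]
the job is handed in; nothing more can be done
None
```

I set the damper and handed it in at about 19 s. I pushed the lever with the outside of the closed fingers until the pointer reached the mark with the tall pin, the +0.70 rad one. I then backed off and lifted clear.

**Last checks:**
- The top camera put the ring at 0.69–0.70 rad, the same before and after letting go. That is about 0.5 mm off at the pin, against 5.5 mm allowed.
- The wrist force was at noise level.
- In the last picture the solder coil was in place, and the visible end of the ingot showed no shift. The scriber and the file were outside or hidden in that picture, so I did not check them; the arm never went low near them.

**What disagreed or went wrong:**
- **Height reading:** the reported TCP height did not match the scene. Touching the worktop showed the fingertips about 31 mm higher than stated, so my first push passed just over the handle without moving it. I corrected for this in the second push.
- **Closeness to the handle:** by the reported position, that first pass took the grasp point within 9 mm of the handle, which the grip rule forbids. By the corrected height, the grasp point was about 42 mm above the handle's middle, over the 22 mm limit, so it should not count as a grip.
- **Hard touch on the worktop:** I sent the last downward steps as one batch and pressed the fingertips down with up to about 79 N at the wrist. That is under the 120 N wrist limit. It is over the 40 N limit for the arm or gripper body, but I believe only the fingertips touched.

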